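# Set and clamp the spice rack's outrigger leg

### The job

Set the spice rack's spring-loaded outrigger leg to a new length: press the rack's release pedal right down to its stop so that the red cam lever kicks open, and let the pedal come back up. Then draw the leg out by its yellow fin until the black line on the fin is in line with the red mark on the white scale and, while keeping hold of the leg there, slide the red cam lever fully closed with the same gripper. Finish still holding the leg at the mark with the lever closed, not letting go of the fin (the clamp's nut is tightened afterwards, until then the leg would spring back), and leave the jam jar and the capo undisturbed.

Things in the scene. Friction and masses are not known exactly. Their poses are not given: they have to be found in the camera images.
- rack: Fixed unit (its place and yaw vary): three-tier steel spice rack plus leg channel. Origin on the counter, on the channel's centre line; all 'rack' mm below are in this frame: x along the channel, y left, z up. Rack proper: x 20..120, y -307..-103, 235 tall. Channel: x -155..115, y -20..20, top z 26. White scale ledge: x -155..-5, y -54..-20, top z 26.
- leg: Sliding leg: steel bar in the channel (top z 29) with an upright yellow fin across it, 8 thick in x, rack y -30..60, top z 62, black line along its top. Origin: mid thickness of the fin, channel centre line, rack z 30; axes as rack. Fin at rack x -50 fully in, -135 fully out. Spring pulls it in (+x), 3 to 5 N. Starts fully in; springs back whenever let go, lever open or closed.
- fin_top (a point): Middle of the fin's top edge, rack y 15, z 62 mm. Fingers straddling the fin, tips at rack z 37 to 45, clear the bar and overlap the fin; pulling to rack -x with the finger on its +x side draws the leg, and the fingers can slide along the fin in y while they pull (loosely closed, not clamped).
- mark: Red length mark on the white scale, a flat stiff strip 6 (x) by 32 (y) by 3 mm. Origin under its middle, rack y -36.5, z 26; axes as rack. Its rack x varies, -85 to -125 mm. The leg is at length when leg's origin has the same rack x as this origin.
- lever_face (a point): Middle of the face to push on the red cam lever: a bar 115 long in x (rack x -152..-38), 8 thick, rack z 68..86, passing 6 mm above the fin. The face looks to rack -y; at y 62 closed, about 48 open. Push it to +y to close: the side of a finger at the fin meets it when slid along the fin to +y (finger side ends at y 62, still on the fin). Its plate and post are at y 70 to 106.
- cam_lever (a joint): Cam lever slide, m: 0 closed at its stop (start), grows as it opens to rack -y, at most 0.016; the pedal opens it to about 0.014. Stays where it is left by friction: 7 N to slide it either way, plus the fingers' rubbing on the fin.
- pedal (a joint): Pedal hinge, rad: 0 up (start), 0.33 down at the stop. Spring return: it comes back up when let go.
- pedal_pad (a point): Centre of the pedal's black rubber tread (50 x 50 mm), on its upper surface, rack x -95, y 195, z 74.5 when up. Steel plate 56 wide (x), rack y 131..219, hinged along x at rack y 125, z 67. Press the tread straight down: this point sinks about 23 mm to the stop; takes up to about 14 N.
- jam_jar: Empty glass jam jar, 72 mm across, 95 mm tall, upright in front of the rack. Origin under its centre. Leave alone.
- capo: Walnut ukulele capo, 75 x 14 x 42 mm, standing on the counter beyond the pedal. Origin under its centre, x along it. Leave alone.

How it is judged:
By the outcome, as a careful person would: the job done as asked, in the order asked, and still so for the second after the job is handed in, while the arm keeps its last pose, push and grip.
It also fails if it takes over 56 s, if anything falls off the work surface, if the arm or the gripper's body presses on something with over 40 N, if the wrist force passes 120 N, or if a joint passes its speed limit or range.

### The arm

A 7-joint arm with a two-finger parallel gripper is mounted at the origin on the work surface. World frame = base frame: x ahead of the robot, y to its left, z up, the work surface at z = 0. Lengths are in mm, angles in rad, forces in N, time in s.
With the tool pointing down it reaches from about 400 to 875 mm from the base axis. Payload 6.5 kg.
Tool frame: the origin (TCP) lies at the very end of the fingers, on their centre line; the grasp point (between the pads) lies 19 mm behind it (arm.grip_point_offset is the z of the grasp point in the tool frame, in mm); z points along the fingers, x is the direction in which the jaws open and shut, and the axes are right-handed (so a half turn about z gives the same grasp; the last joint's range is limited). The gripper opens to 85 mm and grips with 20 to 120 N. Pads are 22 mm wide; open, the fingers measure 114 mm over their backs; the gripper's body (76 mm by 85 mm) begins 54 mm behind the grasp point. The pads swing forward as they close: fully open they stand 13 mm farther back than shut.
Start: joints at [-1.409, 0.536, -0.004, 1.538, 0.003, 1.067, -0.071], TCP at [146.788, 633.201, 231.29] pointing down, gripper open.
Joint ranges: [-2.7, 2.7], [-0.37, 2.16], [-1.27, 1.26], [0.24, 2.4], [-1.31, 4.45], [0.19, 1.91], [-2.76, 2.76]. Speed limits (rad/s): [2.39, 2.39, 3.14, 3.14, 3.14, 3.14, 3.14].

### API

Orientations are given as a rotation vector (axis times angle).
In Python, from station import arm, capture, hand_in, look_for, place_of gives the robot as it stands. The module is installed in compiled form; this text tells all that it offers.
- The arm moves only by the shell command python3 -m jog 'ROWS' [FORCE]. ROWS is text: rows parted by semicolons, each of 7 numbers parted by spaces: the gripper's target within -1 to 1 (fully open at 1, half-way at 0, shut at -1), then the shift along the tool's x, y, z in mm, then the turn, a rotation vector about the tool's x, y, z in degrees. In form: grip x y z ax ay az; .... A call has 1 to 20 rows; each row is the pose to reach, as a shift and turn from the pose measured when the call began, along the tool's axes at that moment; what a row does not reach only later rows make up. A row lasts 1/12 s, in which the tool goes at most 41.7 mm and 7.16 degrees, less where a joint would pass 70% of its speed; a pose out of reach is approached as far as the arm can. A call with a gripper value outside its range is refused whole. The fingers move at their own pace and stop on an object; FORCE is the grip in N (left out, the last holds). Time passes only in rows, so rows that repeat a pose let the fingers close. It gives the time, the measured TCP pose, the force and the opening at its end, in the units of the state.
- arm.get_obs(): the state, without advancing time (a new reading comes with each control period).
- capture(name): name is "scene" or "top" or "wrist"; returns a dict with "pixels" (400x640x3 uint8, red, green, blue), "z_map" (400x640 float32, mm along the optical axis (not along the pixel's ray), 0 where there is no reading), "camera_matrix" (3x3 intrinsics, pixels), "dist_coeffs" ([k1, k2, p1, p2, k3] as OpenCV has them; the pictures are not rectified), "R" (3x3) and "t" (3): a world point X has camera coordinates R X + t. Camera axes: x right, y down, z forward; pixel columns grow to the right and rows downward; lengths in mm; the calibration is good to about 2 mm. A picture is of the moment at which its call begins.
- hand_in(): hands the job in, once; it reports no verdict.
Trained networks look in a picture, given as the dict that the camera call returned (one of the last four; its "shot" number tells which), for a name from the list of things; names that differ only in an ending like _2 or _b are one class to them, and where a whole thing is asked for, a point or a joint stands for the part that bears it (a point fixed in the world has none). Each returns a list of dicts, best first, with "conf" (0 to 1); they miss things now and then, are a little off and sometimes report something else, mostly with a low value. They report only what shows in the picture. A call takes as long as a camera call.
- look_for(picture, target): "position" ([column, row] as shares, 0 to 1, of the picture: columns of its width, rows of its height, amid what is visible of it).
- place_of(picture, target): "position" ([column, row] as shares, 0 to 1, of the picture: columns of its width, rows of its height: a listed point, or the origin of a listed thing).
The state is a dict: "time": time; "joint_positions": joint angles; "dq": joint speeds; "effort": joint torques, N m; "tool_pos": TCP position; "orientation": TCP orientation; "force": force on the tool from outside, world axes, zero at the start; "torque": the same for the moment, N m; "grip_width": opening from 0.0 (shut) to 1.0 (fully open).
Only numpy, scipy, OpenCV 4.12 (cv2) and the standard library are available. Lean on these libraries where they do the work, as an engineer would, in place of code of your own. Each camera call takes 0.05 s, during which the arm holds its last target.

## Working session

There is one attempt and no reset: what is moved stays moved. The work goes in short steps, Python scripts to look and compute and a shell command to move; the robot and the scene stay as the last step left them, time stands still between calls to the robot, and variables do not carry over. Pictures are saved under pics/ and viewed, and the job is handed in when it is done.

```bash
mkdir -p pics; cat > h.py <<'E'
import numpy as np, cv2
from station import arm, capture, hand_in, look_for, place_of
from scipy.spatial.transform import Rotation as Ro
def save(p,n): cv2.imwrite('pics/'+n+'.png',p['pixels'][:,:,::-1])
def ray(p,uv):
    n=cv2.undistortPoints(np.array([[uv]],float),p['camera_matrix'],p['dist_coeffs'])[0,0]
    R=np.array(p['R']);t=np.array(p['t']);d=R.T@np.array([n[0],n[1],1]);return -R.T@t,d
def onz(p,uv,z):
    o,d=ray(p,uv);return o+d*(z-o[2])/d[2]
def depth(p,uv):
    o,d=ray(p,uv);z=p['z_map'][int(round(uv[1])),int(round(uv[0]))];return o+d*z if z>0 else None
def proj(p,X):
    R=np.array(p['R']);q,_=cv2.projectPoints(np.array(X,float).reshape(-1,1,3),cv2.Rodrigues(R)[0],np.array(p['t'],float),p['camera_matrix'],p['dist_coeffs']);return q[:,0]
E
python3 - <<'E'
from h import *
np.set_printoptions(precision=1,suppress=True)
for c in ['top','scene']:
    p=capture(c);save(p,c+'0')
    for n in ['rack','leg','fin_top','mark','lever_face','pedal_pad','jam_jar','capo']:
        for r in place_of(p,n)[:2]:
            uv=np.array(r['position'])*[640,400]
            z={'leg':30,'fin_top':62,'mark':26,'lever_face':77,'pedal_pad':74.5}.get(n,0)
            print(c,n,round(r['conf'],2),uv,onz(p,uv,z))
o=arm.get_obs();print(o['time'],o['tool_pos'],Ro.from_rotvec(o['orientation']).as_matrix(),o['grip_width'])
E
```

```text
top rack 0.73 [262.1 232.4] [527.2 109.8   0. ]
top rack 0.66 [293.1 194.6] [613.1  41.7   0. ]
top leg 0.74 [292.7 214.1] [566.5  40.5  30. ]
top fin_top 0.61 [280.  212.9] [566.2  65.5  62. ]
top mark 0.41 [312.2 247.8] [493.8  -2.8  26. ]
top lever_face 0.58 [262.6 233.4] [522.4  99.3  77. ]
top lever_face 0.34 [281.7 215.8] [559.1  60.6  77. ]
top pedal_pad 0.75 [195.2 238.3] [511.3 237.6  74.5]
top jam_jar 0.59 [406.  233.6] [ 527.4 -212.7    0. ]
top jam_jar 0.29 [311.5 245.1] [499.8  -1.    0. ]
top capo 0.87 [218.4 157.9] [695.7 213.    0. ]
scene rack 0.66 [348.9 212.2] [611.1  37.1   0. ]
scene leg 0.87 [343.1 187.7] [561.1  42.5  30. ]
scene fin_top 0.91 [351.4 182.9] [578.3  53.8  62. ]
scene fin_top 0.4 [430.1 217.1] [724.2 171.   62. ]
scene mark 0.41 [317.9 177.3] [507.4   0.5  26. ]
scene lever_face 0.9 [361.6 153.7] [517.5 105.7  77. ]
scene jam_jar 0.86 [232.4 216.3] [ 524.8 -216.7    0. ]
scene jam_jar 0.2 [412.  136.5] [445.3 293.4  -0. ]
scene capo 0.55 [432.7 216.6] [692.3 211.3   0. ]
0.9 [146.8 633.2 231.3] [[ 0.2  1.   0. ]
 [ 1.  -0.2  0. ]
 [ 0.   0.  -1. ]] 0.998953330654053
```

View pics/top0.png

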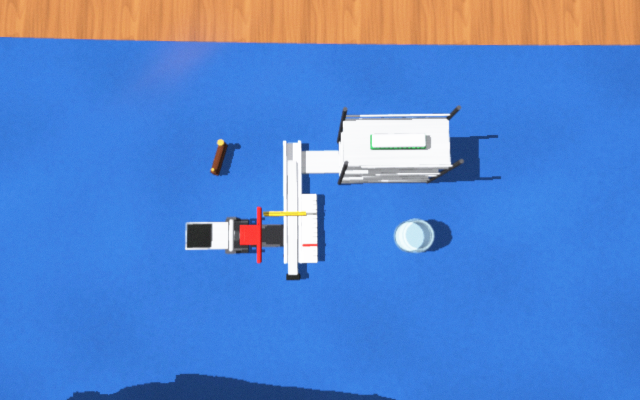

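View pics/scene0.png

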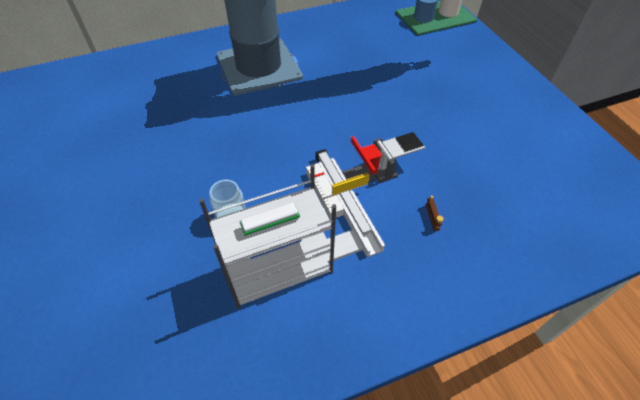

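```bash
python3 - <<'E'
from h import *
np.set_printoptions(precision=1,suppress=True)
p=capture('top');im=p['pixels'];c=im[130:290,170:340,::-1]
cv2.imwrite('pics/crop0.png',cv2.resize(c,None,fx=3.7,fy=3.7,interpolation=cv2.INTER_CUBIC))
h=cv2.cvtColor(im,cv2.COLOR_RGB2HSV).astype(int)
red=((h[...,0]<8)|(h[...,0]>172))&(h[...,1]>150)&(h[...,2]>90)
yel=(h[...,0]>20)&(h[...,0]<33)&(h[...,1]>120)&(h[...,2]>100)
roi=np.zeros_like(red);roi[130:290,170:340]=1
for nm,m,in [('red',red&roi),('yel',yel&roi)]:
    n,l,s,ce=cv2.connectedComponentsWithStats(m.astype(np.uint8))
    for i in range(1,n):
        if s[i,4]>5: print(nm,s[i],ce[i])
for uv in [(262,210),(260,216),(258,260),(199,236),(285,213.5),(270,213.5),(303,213.5),(309,245),(305,245),(292,180),(312,230)]:
    print(uv,depth(p,uv))
E
```

```text
red [239 207  23  56 580] [252.3 234.6]
red [303 245  14   1  14] [309.5 245. ]
yel [218 140   6   5  23] [220.4 142.2]
yel [264 212  42   4 162] [284.5 213.5]
(262, 210) [577.7 111.5  -1.9]
(260, 216) [557.6 104.4  85.9]
(258, 260) [468.3 106.1  86.6]
(199, 236) [516.1 230.2  73.9]
(285, 213.5) [565.1  54.9  62.5]
(270, 213.5) [564.8  86.5  62. ]
(303, 213.5) [565.6  17.1  60.4]
(309, 245) [499.8   4.1  28.1]
(305, 245) [499.7  12.7  33.2]
(292, 180) [641.9  43.2  29.1]
(312, 230) [532.6  -2.   22. ]
```

View pics/crop0.png

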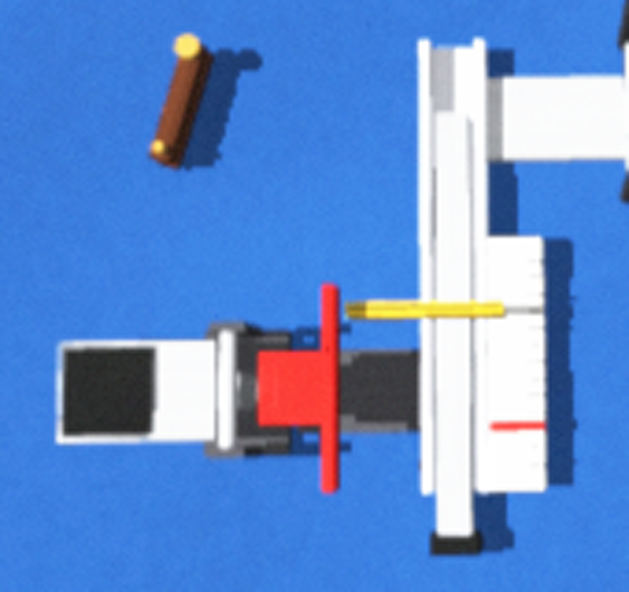

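```bash
cat >> h.py <<'E'
def shift(tgt,xaxis=(1,0,0)):
    o=arm.get_obs();R=Ro.from_rotvec(o['orientation']).as_matrix()
    x=np.array(xaxis,float);x/=np.linalg.norm(x);z=np.array([0,0,-1.]);y=np.cross(z,x)
    T=np.stack([x,y,z],1)
    return R.T@(np.array(tgt)-o['tool_pos']), np.degrees(Ro.from_matrix(R.T@T).as_rotvec())
E
python3 - <<'E'
from h import *
np.set_printoptions(precision=2,suppress=True)
print(shift((517,200,230)))
E
```

```text
(array([-338.49,  458.46,    1.3 ]), array([-0.  , -0.01, 76.96]))
```

```bash
python3 -m jog '-1 -338.5 458.5 0 0 0 77;-1 -338.5 458.5 0 0 0 77;-1 -338.5 458.5 0 0 0 77;-1 -338.5 458.5 0 0 0 77;-1 -338.5 458.5 0 0 0 77;-1 -338.5 458.5 0 0 0 77;-1 -338.5 458.5 0 0 0 77;-1 -338.5 458.5 0 0 0 77;-1 -338.5 458.5 0 0 0 77;-1 -338.5 458.5 0 0 0 77;-1 -338.5 458.5 0 0 0 77;-1 -338.5 458.5 0 0 0 77;-1 -338.5 458.5 0 0 0 77;-1 -338.5 458.5 0 0 0 77;-1 -338.5 458.5 0 0 0 77;-1 -338.5 458.5 0 0 0 77;-1 -338.5 458.5 0 0 0 77;-1 -338.5 458.5 0 0 0 77' 20
python3 - <<'E'
from h import *
np.set_printoptions(precision=2,suppress=True)
p=capture('wrist');save(p,'w1');p2=capture('top');save(p2,'t1')
print(arm.get_obs()['joint_positions'])
E
```

```text
time: 2.45
tool_pos: [516.1, 201.5, 231.2]
orientation: [-3.141, -0.002, 0.001]
force: [0.1, -0.0, 0.3]
grip_width: 0.0
[-0.79  0.39  0.44  1.82 -0.2   0.97 -0.27]
```

View pics/w1.png

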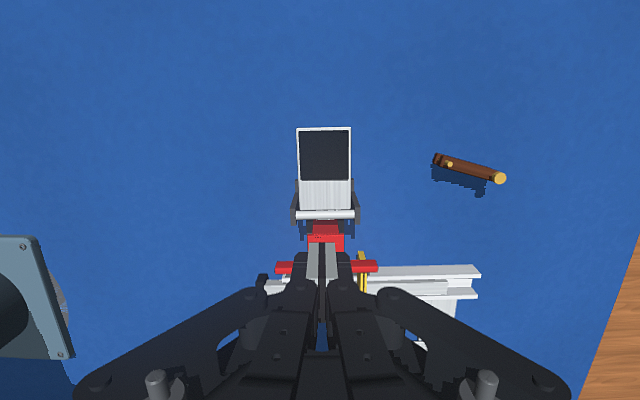

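```bash
python3 - <<'E'
from h import *
np.set_printoptions(precision=2,suppress=True)
p=capture('wrist');q=capture('top')
for nm,c in (('wrist',p),('top',q)):
    for r in place_of(c,'pedal_pad')[:2]:
        uv=np.array(r['position'])*[640,400];print(nm,r['conf'],uv,onz(c,uv,74.5))
im=p['pixels'];g=im.max(2)
m=((g<60)).astype(np.uint8);m[:,:290]=0;m[:,360:]=0;m[:120]=0;m[195:]=0
n,l,s,ce=cv2.connectedComponentsWithStats(m)
i=1+s[1:,4].argmax();print(s[i],ce[i],onz(p,ce[i],74.5),depth(p,ce[i]))
ys,xs=np.where(l==i)
r=cv2.minAreaRect(np.stack([xs,ys],1).astype(np.float32));b=cv2.boxPoints(r);print(r)
for k in b: print(k,onz(p,k,74.5))
E
```

```text
wrist 0.83 [327.3  152.92] [521.28 233.14  74.5 ]
top 0.85 [193.6  234.08] [519.99 241.22  74.5 ]
top 0.38 [295.62 194.  ] [605.2   32.62  74.5 ]
[299 130  49  50 230] [329.33 146.22] [523.28 239.86  74.5 ] [523.32 239.64  72.77]
((323.3354187011719, 154.4224395751953), (48.19626998901367, 48.4520149230957), 88.66777801513672)
[298.56 130.89] [492.75 254.93  74.5 ]
[346.99 129.77] [540.6  256.02  74.5 ]
[348.12 177.95] [542.98 207.24  74.5 ]
[299.68 179.08] [492.81 206.04  74.5 ]
```

```bash
python3 -m jog '-1 2 -31.5 50 0 0 0;-1 2 -31.5 90 0 0 0;-1 2 -31.5 130 0 0 0;-1 2 -31.5 140 0 0 0;-1 2 -31.5 148 0 0 0;-1 2 -31.5 148 0 0 0'
python3 - <<'E'
from h import *
np.set_printoptions(precision=2,suppress=True)
p=capture('wrist');save(p,'w2')
E
```

```text
time: 3.25
tool_pos: [517.4, 231.5, 81.7]
orientation: [3.14, 0.001, -0.005]
force: [0.8, -0.5, 0.0]
grip_width: 0.0
```

View pics/w2.png

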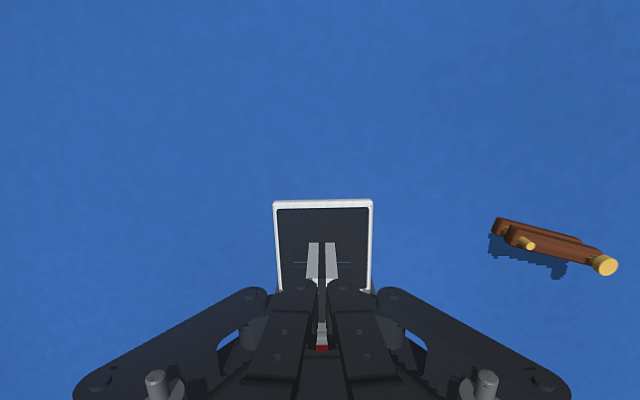

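```bash
python3 -m jog '-1 0 0 8 0 0 0;-1 0 0 13 0 0 0;-1 0 0 18 0 0 0;-1 0 0 22 0 0 0;-1 0 0 24 0 0 0;-1 0 0 26 0 0 0;-1 0 0 26 0 0 0'; python3 -m jog '-1 0 0 2 0 0 0;-1 0 0 2 0 0 0'
```

```text
time: 3.88
tool_pos: [521.0, 232.7, 59.9]
orientation: [-3.139, 0.0, -0.006]
force: [-1.8, -0.4, 12.3]
grip_width: -0.003
time: 4.05
tool_pos: [521.3, 232.8, 59.8]
orientation: [-3.138, 0.001, -0.006]
force: [-5.3, -1.8, 12.9]
grip_width: 0.003
```

```bash
python3 -m jog '-1 -2 0 5 0 0 0;-1 -3 0 8 0 0 0;-1 -3 0 10 0 0 0;-1 -3 0 10 0 0 0'; python3 -c "
from h import *
save(capture('top'),'t3');save(capture('scene'),'s3')"
```

```text
time: 4.38
tool_pos: [521.3, 232.0, 54.0]
orientation: [-3.137, 0.004, -0.013]
force: [-5.6, -5.6, 29.9]
grip_width: 0.003
```

```bash
python3 -m jog '-1 0 0 3 0 0 0;-1 0 0 4 0 0 0'; python3 -c "
from h import *
p=capture('top');cv2.imwrite('pics/t4.png',cv2.resize(p['pixels'][130:290,170:340,::-1],None,fx=3.7,fy=3.7))"
```

```text
time: 4.65
tool_pos: [521.6, 232.0, 53.7]
orientation: [-3.135, 0.005, -0.013]
force: [-14.1, -5.5, 42.9]
grip_width: 0.003
```

View pics/t4.png

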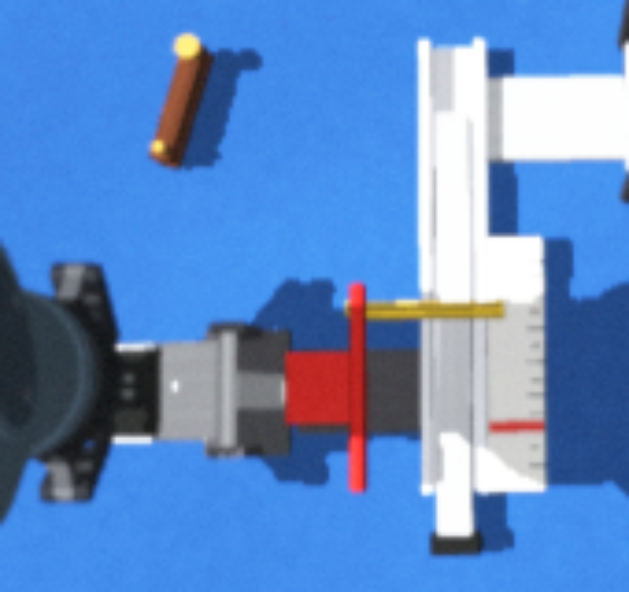

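```bash
python3 -m jog '-1 0 0 -20 0 0 0;-1 0 0 -60 0 0 0;-1 0 0 -100 0 0 0;-0.3 10 40 -140 0 0 0;-0.3 15 80 -150 0 0 0;-0.3 20 120 -150 0 0 0;-0.3 20 160 -150 0 0 0;-0.3 20 200 -150 0 0 0;-0.3 20 240 -150 0 0 0;-0.3 20 240 -150 0 0 0;-0.3 20 240 -150 0 0 0'; python3 - <<'E'
from h import *
print(arm.get_obs()['joint_positions'])
p=capture('wrist');save(p,'w5')
E
```

```text
time: 5.62
tool_pos: [539.7, -13.6, 203.4]
orientation: [-3.136, 0.017, -0.016]
force: [1.1, 0.9, 1.1]
grip_width: 0.348
[-0.42886778  0.40583173  0.47710158  1.88865056 -0.24282844  0.89256376
  0.15608372]
```

View pics/w5.png

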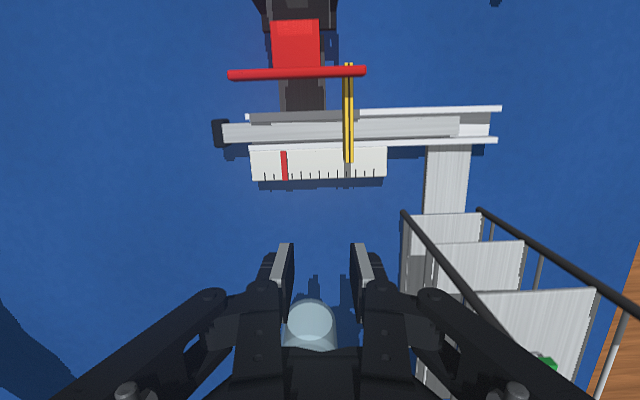

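```bash
python3 - <<'E'
from h import *
p=capture('wrist')
import pickle;pickle.dump(p,open('w5.pkl','wb'))
cv2.imwrite('pics/w5c.png',cv2.resize(p['pixels'][50:200,200:400,::-1],None,fx=4,fy=4,interpolation=cv2.INTER_CUBIC))
E
```

```text
(no output)
```

View pics/w5c.png

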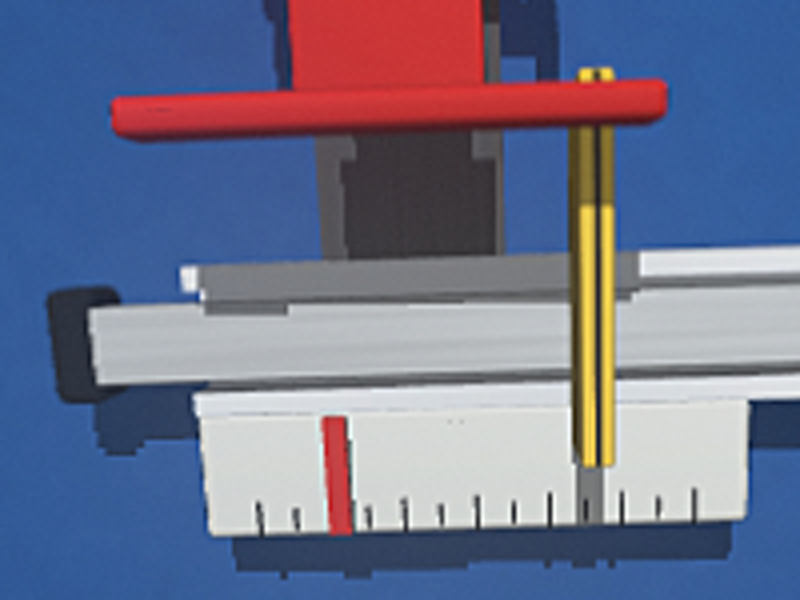

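```bash
cat > fit.py <<'E'
from h import *
import pickle
from scipy.optimize import least_squares
np.set_printoptions(precision=2,suppress=True)
p=pickle.load(open('w5.pkl','rb'))
pts=[((210,535),(-155,-54,26)),((745,520),(-5,-54,26)),((748,402),(-5,-20,26)),((598,466),(-50,-30,62)),((597,68),(-50,60,62)),((341,534),(None,-52.5,29)),((334,417),(None,-20.5,29))]
obs=np.array([(200+u/4-.375,50+v/4-.375) for (u,v),_ in pts])
def W(a,X):
    c,s=np.cos(a[2]),np.sin(a[2]);X=np.array(X,float);return np.stack([a[0]+c*X[:,0]-s*X[:,1],a[1]+s*X[:,0]+c*X[:,1],X[:,2]+(a[4] if len(a)>4 else 0)],1)
def f(a):
    X=[(a[3] if x is None else x,y,z) for _,(x,y,z) in pts]
    return (proj(p,W(a,X))-obs).ravel()
for a0 in ([615,40,0,-115],[615,40,0,-115,0]):
    r=least_squares(f,a0);print(r.x,np.degrees(r.x[2]));print(r.fun.reshape(-1,2))
E
python3 fit.py
```

```text
[ 616.8    42.25    0.02 -117.2 ] 1.0542686263385808
[[-0.75  0.94]
 [ 0.3   0.84]
 [ 0.68 -0.35]
 [-0.15  0.14]
 [-0.04 -0.45]
 [ 0.05 -0.47]
 [-0.07 -0.34]]
[ 617.03   41.97    0.02 -117.74   -2.57] 1.0805535063949807
[[-0.01  0.67]
 [ 0.01  0.54]
 [ 0.36 -0.41]
 [-0.18 -0.05]
 [-0.1   0.3 ]
 [ 0.04 -0.73]
 [-0.08 -0.36]]
```

```bash
cat >> h.py <<'E'
RK=(616.9,42.0,np.radians(1.06))
def rw(x,y,z):
    c,s=np.cos(RK[2]),np.sin(RK[2]);return np.array([RK[0]+c*x-s*y,RK[1]+s*x+c*y,z])
def wr(P):
    c,s=np.cos(RK[2]),np.sin(RK[2]);d=np.array(P[:2])-RK[:2];return np.array([c*d[0]+s*d[1],-s*d[0]+c*d[1],P[2]])
XA=(np.cos(RK[2]),np.sin(RK[2]),0)
def go(x,y,z):
    np.set_printoptions(precision=2,suppress=True)
    o=arm.get_obs();print('rack now',wr(o['tool_pos']),'F',np.array(o['force']),'grip',o['grip_width'],'t',o['time']);print(*shift(rw(x,y,z),XA))
E
python3 -c "
from h import *
go(-50,12,85)"
```

```text
rack now [-77.94 -49.1  202.81] F [-0.7   1.33  0.43] grip 0.3465000309994464 t 5.7167
[ 25.49 -60.76 118.54] [-0.45 -0.53 -1.27]
```

```bash
python3 -m jog '-0.3 15 -30 20 -0.4 -0.5 -1.3;-0.3 25.5 -60 40 -0.4 -0.5 -1.3;-0.3 25.5 -60.8 80 -0.4 -0.5 -1.3;-0.3 25.5 -60.8 110 -0.4 -0.5 -1.3;-0.3 25.5 -60.8 118.5 -0.4 -0.5 -1.3;-0.3 25.5 -60.8 118.5 -0.4 -0.5 -1.3;-0.3 25.5 -60.8 118.5 -0.4 -0.5 -1.3'
python3 -c "
from h import *
go(-50,12,42)
p=capture('wrist');save(p,'w6')"
```

```text
time: 6.3
tool_pos: [567.2, 53.8, 86.0]
orientation: [-3.14, -0.031, -0.002]
force: [-0.8, 0.3, 0.7]
grip_width: 0.347
rack now [-49.48  12.67  85.95] F [-0.78  0.34  0.71] grip 0.34697944390625357 t 6.3
[-0.58  0.72 43.95] [-0.06 -0.07  0.07]
```

View pics/w6.png

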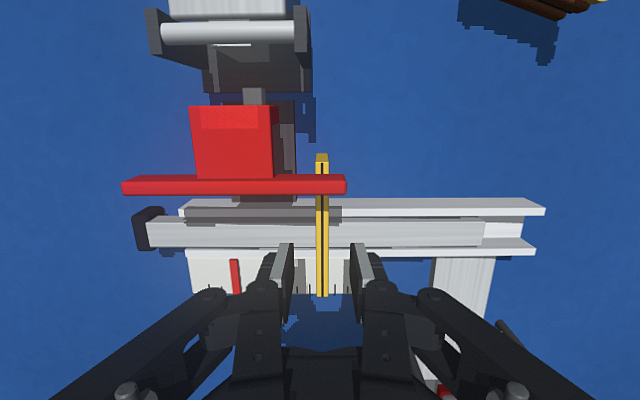

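```bash
python3 -m jog '-0.3 -0.6 0.7 20 0 0 0;-0.3 -0.6 0.7 40 0 0 0;-0.3 -0.6 0.7 44 0 0 0;-0.74 -0.6 0.7 44 0 0 0;-0.74 -0.6 0.7 44 0 0 0;-0.74 -0.6 0.7 44 0 0 0' 20
python3 -c "
from h import *
go(-70,12,42)
p=capture('wrist');save(p,'w7')"
```

```text
time: 6.85
tool_pos: [568.8, 52.8, 44.5]
orientation: [-3.14, -0.03, -0.009]
force: [0.1, 0.3, 0.7]
grip_width: 0.128
rack now [-47.89  11.72  44.47] F [0.13 0.35 0.68] grip 0.12834233293942326 t 6.85
[-22.13  -0.29   2.34] [-0.1  -0.33  0.03]
```

View pics/w7.png

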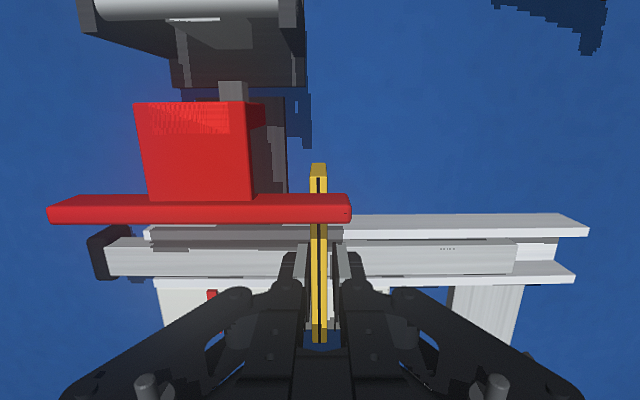

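```bash
python3 -m jog '-0.74 -8 -0.3 2 0 -0.3 0;-0.74 -18 -0.3 2.4 0 -0.3 0;-0.74 -28 -0.3 2.4 0 -0.3 0;-0.74 -38 -0.3 2.4 0 -0.3 0;-0.74 -48 -0.3 2.4 0 -0.3 0;-0.74 -58 -0.3 2.4 0 -0.3 0;-0.74 -66 -0.3 2.4 0 -0.3 0;-0.74 -70 -0.3 2.4 0 -0.3 0;-0.74 -70 -0.3 2.4 0 -0.3 0;-0.74 -70 -0.3 2.4 0 -0.3 0'
python3 -c "
from h import *
go(-118.8,12,42)
p=capture('wrist');save(p,'w8')
p=capture('top');cv2.imwrite('pics/t8.png',cv2.resize(p['pixels'][130:290,170:340,::-1],None,fx=3.7,fy=3.7,interpolation=cv2.INTER_CUBIC));save(capture('scene'),'s8')"
```

```text
time: 7.73
tool_pos: [499.5, 52.0, 42.0]
orientation: [-3.139, -0.03, -0.003]
force: [3.7, 0.3, 1.6]
grip_width: 0.131
rack now [-117.2    12.18   42.01] F [3.68 0.31 1.58] grip 0.13062636433564068 t 7.7333
[-1.6   0.18  0.01] [-0.11 -0.11  0.04]
```

View pics/w8.png

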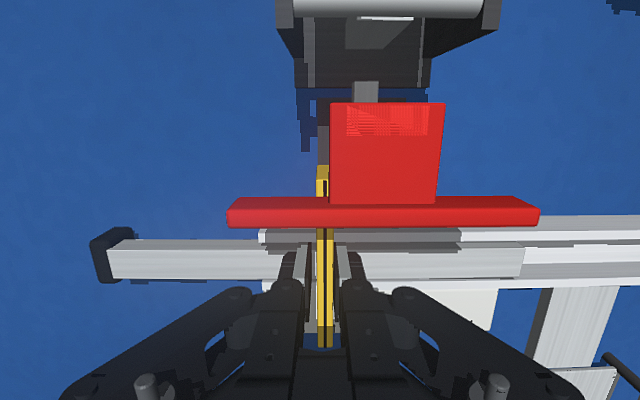

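View pics/t8.png

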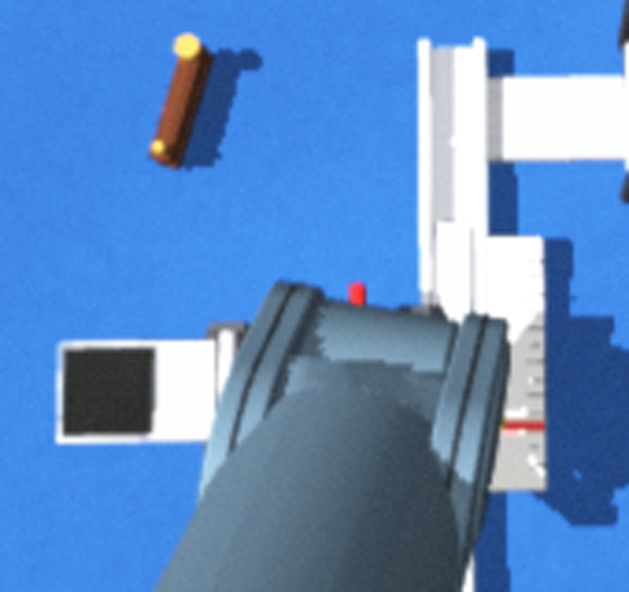

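View pics/s8.png

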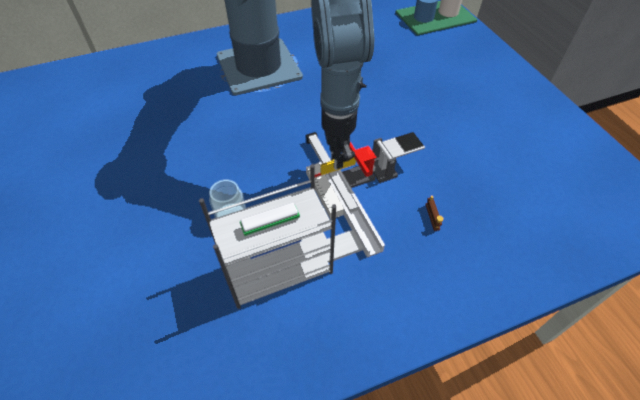

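```bash
python3 - <<'E'
from h import *
np.set_printoptions(precision=2,suppress=True)
p=capture('wrist');im=p['pixels']
cv2.imwrite('pics/w8c.png',cv2.resize(im[160:360,280:380,::-1],None,fx=4,fy=3,interpolation=cv2.INTER_CUBIC))
def line(im,rows):
    out=[]
    for r in rows:
        a=im[r,300:345].astype(int);yel=(a[:,0]>90)&(a[:,1]>70)&(a[:,2]<a[:,0]*.6)&(a[:,1]>a[:,0]*.6)
        i=np.where(yel)[0]
        if len(i)>4:
            g=a[:,0].astype(float)[i[0]:i[-1]+1];k=i[0]+g.argmin();out.append((r,300+i[0],300+k,300+i[-1]))
    return out
for nm,rows in (('now',[182,186,190,240,250,260,280,290,300,320,330]),):
    for r,a,k,b in line(im,rows): print(nm,r,a,k,b,wr(onz(p,(k,r),62)))
w7=cv2.imread('pics/w7.png')[:,:,::-1]
for r,a,k,b in line(w7,[180,190,230,240,260,280,300,320]): print('w7',r,a,k,b)
q=capture('scene');sc=q['pixels'];cv2.imwrite('pics/s8c.png',cv2.resize(sc[130:200,295:375,::-1],None,fx=8,fy=8,interpolation=cv2.INTER_CUBIC))
E
```

```text
now 182 316 324 328 [-116.89   58.12   62.  ]
now 186 316 324 328 [-116.88   56.37   62.  ]
now 190 316 324 328 [-116.88   54.6    62.  ]
now 240 317 324 333 [-116.84   31.12   62.  ]
now 250 317 324 333 [-116.83   26.1    62.  ]
now 260 317 324 333 [-116.82   20.96   62.  ]
now 280 317 324 332 [-116.81   10.29   62.  ]
now 290 317 324 332 [-116.8     4.75   62.  ]
now 300 317 324 332 [-116.79   -0.94   62.  ]
now 320 317 324 332 [-116.77  -12.78   62.  ]
now 330 318 324 332 [-116.75  -18.95   62.  ]
w7 180 309 317 326
w7 190 309 317 326
w7 230 310 317 326
w7 240 310 318 326
w7 260 311 318 326
w7 280 311 318 326
w7 300 311 318 326
w7 320 312 318 326
```

View pics/s8c.png

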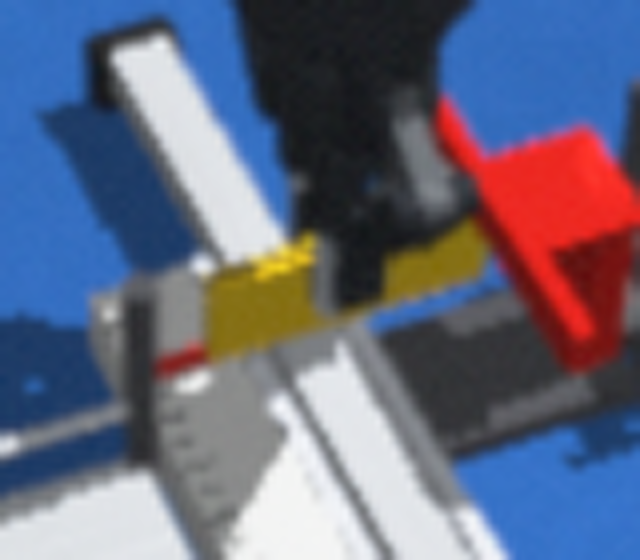

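View pics/w8c.png

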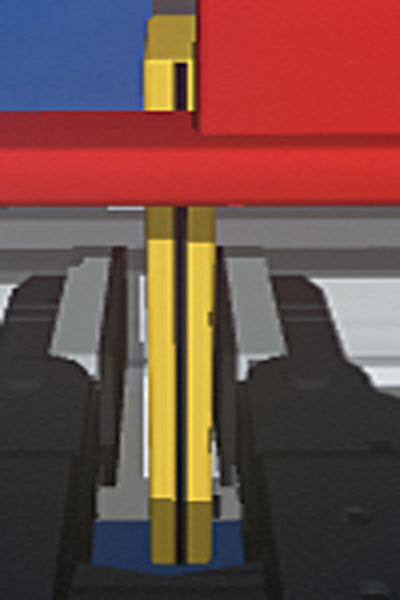

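```bash
python3 -m jog '-0.74 -1.9 0 0 0 0 0;-0.74 -1.9 0 0 0 0 0;-0.74 -1.9 0 0 0 0 0;-0.74 -1.9 0 0 0 0 0'
cat > chk.py <<'E'
from h import *
import sys
go(-118.7,51,42)
p=capture('wrist');im=p['pixels'];n=sys.argv[1]
cv2.imwrite(f'pics/{n}w.png',cv2.resize(im[150:360,270:390,::-1],None,fx=5,fy=2.8,interpolation=cv2.INTER_CUBIC))
# subpixel line: darkness centroid between the yellow
for r in map(int,sys.argv[2:]):
    a=im[r,305:345].astype(float);yel=(a[:,0]>90)&(a[:,2]<a[:,0]*.6)&(a[:,1]>a[:,0]*.6);i=np.where(yel)[0]
    if len(i)<5: continue
    s=a[i[0]:i[-1]+1,0];k=s.argmin();k0=max(k-3,1);w=np.clip(np.median(s)-s[k0:k+4],0,None);u=305+i[0]+k0+(w*np.arange(len(w))).sum()/w.sum()
    print(r,round(u,2),wr(onz(p,(u,r),62)))
q=capture('top');cv2.imwrite(f'pics/{n}t.png',cv2.resize(q['pixels'][190:270,230:340,::-1],None,fx=6,fy=6,interpolation=cv2.INTER_CUBIC))
E
python3 chk.py a 184 188 260 290 310 325
```

```text
time: 8.32
tool_pos: [497.8, 52.0, 41.6]
orientation: [-3.14, -0.03, -0.003]
force: [4.8, 0.7, 1.9]
grip_width: 0.13
rack now [-118.87   12.23   41.59] F [4.83 0.73 1.87] grip 0.12967413930917768 t 8.3167
[  0.2  -38.77  -0.34] [-0.1  -0.1   0.04]
184 324.65 [-118.23   57.26   62.  ]
188 324.65 [-118.23   55.49   62.  ]
260 324.64 [-118.16   20.98   62.  ]
290 324.73 [-118.07    4.78   62.  ]
310 324.72 [-118.05   -6.74   62.  ]
325 324.71 [-118.03  -15.8    62.  ]
```

View pics/at.png

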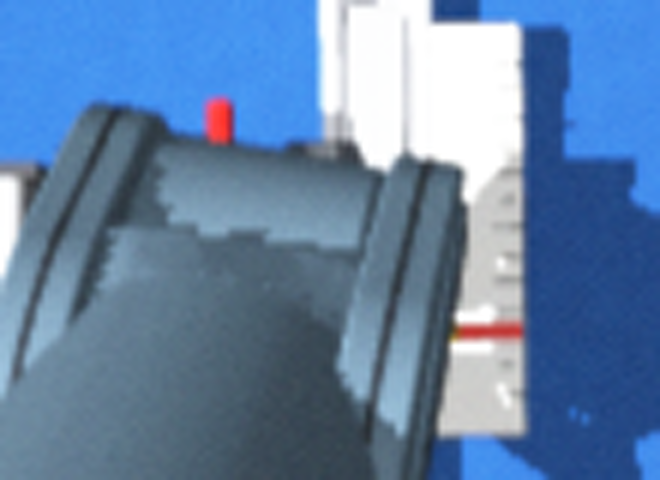

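```bash
python3 -m jog '-0.74 -0.3 -6 0 0 0 0;-0.74 -0.3 -12 0 0 0 0;-0.74 -0.3 -17 0 0 0 0;-0.74 -0.3 -20 0 0 0 0;-0.74 -0.3 -20 0 0 0 0'
python3 chk.py b 184 188 260 290 310 325 345
```

```text
time: 8.83
tool_pos: [496.7, 71.9, 41.3]
orientation: [-3.14, -0.03, -0.002]
force: [4.6, -0.1, -0.7]
grip_width: 0.13
rack now [-119.6    32.07   41.31] F [ 4.64 -0.09 -0.74] grip 0.13001790894813364 t 8.8333
[  0.92 -18.93  -0.66] [-0.06 -0.06  0.05]
290 324.75 [-118.83   24.84   62.  ]
310 324.74 [-118.81   13.34   62.  ]
325 324.73 [-118.79    4.29   62.  ]
345 324.71 [-118.76   -8.38   62.  ]
```

```bash
python3 - <<'E'
from h import *
q=capture('scene');sc=q['pixels'];cv2.imwrite('pics/s9c.png',cv2.resize(sc[140:190,295:375,::-1],None,fx=9,fy=9,interpolation=cv2.INTER_CUBIC))
# expected lines
for m in (-115,-117.5,-120):
    print(m,((proj(q,[rw(m,-52,29),rw(m,-31,29)])-[295,140])*9).round(0).tolist(),((proj(q,[rw(m,-30,62),rw(m,0,62)])-[295,140])*9).round(0).tolist())
E
```

```text
-115 [[155.0, 329.0], [229.0, 306.0]] [[233.0, 222.0], [339.0, 189.0]]
-117.5 [[152.0, 323.0], [225.0, 300.0]] [[229.0, 215.0], [336.0, 183.0]]
-120 [[148.0, 316.0], [222.0, 293.0]] [[225.0, 209.0], [332.0, 176.0]]
```

View pics/s9c.png

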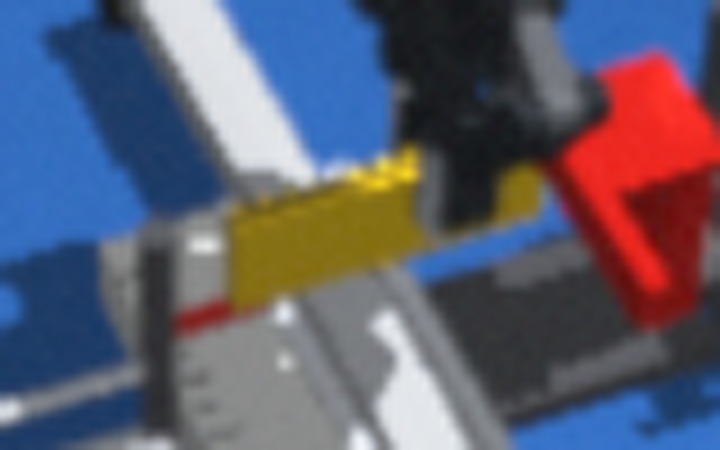

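View pics/bw.png

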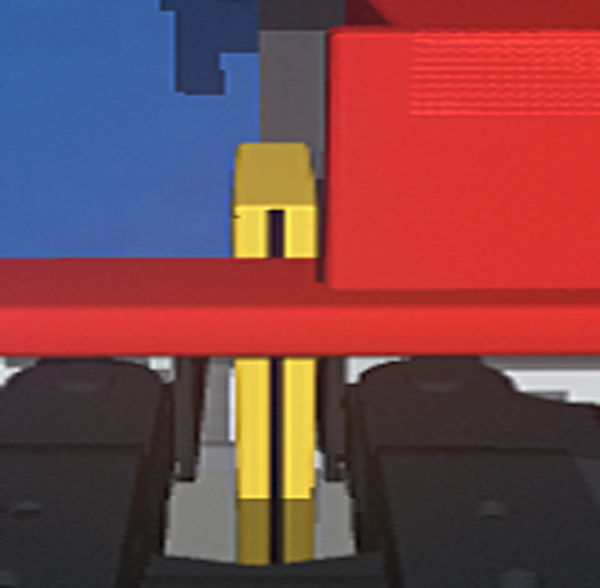

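View pics/bt.png

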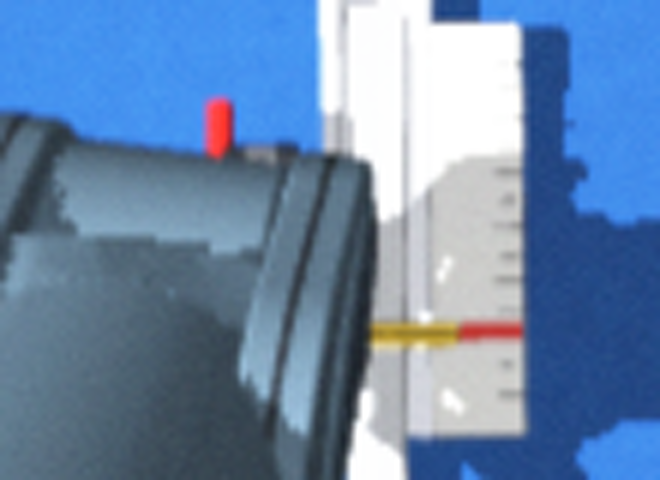

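```bash
cat > topm.py <<'E'
from h import *
np.set_printoptions(precision=2,suppress=True)
def meas(q,im,fc,mc):
    h=cv2.cvtColor(np.ascontiguousarray(im),cv2.COLOR_RGB2HSV).astype(float)
    def cen(c,r0,r1,lo,hi,cap=255):
        s=h[r0:r1,c,1].copy();hu=h[r0:r1,c,0];ok=(hu>=lo)&(hu<=hi) if lo<hi else (hu>=lo)|(hu<=hi)
        a=im[r0:r1,c].astype(float);w=np.clip(a[:,0]-a[:,2]-12,0,None)
        return r0+(w*np.arange(r1-r0)).sum()/w.sum() if w.sum()>0 else None
    f=[wr(onz(q,(c,cen(c,*fc[1],18,35)),62)) for c in fc[0]]
    m=[wr(onz(q,(c,cen(c,*mc[1],170,10)),28.5)) for c in mc[0]]
    return np.mean(f,0),np.std(f,0)[0],np.mean(m,0),np.std(m,0)[0]
q=capture('top')
print('t0',*meas(q,cv2.imread('pics/top0.png')[:,:,::-1],(range(286,303),(207,220)),(range(305,316),(240,250))))
print('now',*meas(q,q['pixels'],(range(293,303),(238,252)),(range(309,316),(238,252))))
E
python3 topm.py
```

```text
t0 [-51.17  -5.04  62.  ] 0.17093873804950305 [-117.1   -37.88   28.5 ] 0.17734122659449672
now [-118.56  -12.14   62.  ] 0.15249924272610604 [-117.17  -42.22   28.5 ] 0.0697467899875341
```

```bash
python3 - <<'E'
from h import *
import pickle
np.set_printoptions(precision=2,suppress=True)
p=pickle.load(open('w5.pkl','rb'));im=p['pixels'].astype(float)
from scipy.ndimage import map_coordinates
from scipy.signal import find_peaks
for yy in (-50,-51,-52):
    xs=np.arange(-150,-8,.1)
    for z,nm in ((26,'tick'),(29,'mark')):
        uv=proj(p,[rw(x,yy,z) for x in xs]);g=[map_coordinates(im[...,k],[uv[:,1],uv[:,0]],order=1) for k in range(3)]
        if nm=='tick':
            s=np.convolve(g[0]+g[1]+g[2],np.ones(9)/9,'same');pk,_=find_peaks(-s,prominence=40);print(yy,xs[pk])
        else:
            w=np.clip(g[0]-g[2]-30,0,None);w[xs>-100]=0;print('  mark',(w*xs).sum()/w.sum(),xs[w>w.max()/2][[0,-1]])
for yy in (-25,-35,-45):
    xs=np.arange(-150,-100,.1);uv=proj(p,[rw(x,yy,29) for x in xs]);g=[map_coordinates(im[...,k],[uv[:,1],uv[:,0]],order=1) for k in range(3)]
    w=np.clip(g[0]-g[2]-30,0,None);print(yy,(w*xs).sum()/w.sum(),xs[w>w.max()/2][[0,-1]])
for yy in (-25,-10,5,20):
    xs=np.arange(-58,-42,.1);uv=proj(p,[rw(x,yy,62) for x in xs]);g=map_coordinates(im[...,0],[uv[:,1],uv[:,0]],order=1)
    w=np.clip(110-g,0,None);w[abs(xs+50)>2.5]=0;print('fin line',yy,(w*xs).sum()/w.sum())
E
```

```text
-50 [-139.7 -129.7 -115.2 -109.7  -99.7  -89.7  -79.8  -69.8  -59.8  -49.9
  -39.9  -29.9  -19.8]
  mark -117.53353322471959 [-120.4 -114.7]
-51 [-139.8 -129.7 -115.1 -109.7  -99.7  -89.8  -79.8  -69.8  -59.8  -49.9
  -39.9  -29.9  -19.8]
  mark -117.47150047711781 [-120.3 -114.6]
-52 [-139.8 -129.8 -114.5 -109.8  -99.8  -89.8  -79.8  -69.8  -59.8  -49.9
  -39.9  -29.9  -19.8]
  mark -117.48705396967927 [-120.2 -114.7]
-25 -117.65386857329406 [-120.3 -115. ]
-35 -117.45223429281394 [-120.2 -114.7]
-45 -117.64618462587458 [-120.4 -114.9]
fin line -25 -49.956484661178074
fin line -10 -49.99507677019025
fin line 5 -50.00463893461471
fin line 20 -49.99855090726075
```

```bash
python3 -m jog '-0.74 0.5 -4 -0.5 0 0 0;-0.74 0.5 -8 -0.5 0 0 0;-0.74 0.5 -12 -0.5 0 0 0;-0.74 0.5 -15 -0.5 0 0 0;-0.74 0.5 -18 -0.5 0 0 0;-0.74 0.5 -20 -0.5 0 0 0;-0.74 0.5 -21 -0.5 0 0 0;-0.74 0.5 -21 -0.5 0 0 0'
python3 chk.py c 310 325 340 350; python3 topm.py
```

```text
time: 9.7
tool_pos: [496.3, 88.7, 41.5]
orientation: [3.138, 0.025, -0.0]
force: [4.2, -10.5, -0.9]
grip_width: 0.131
rack now [-119.74   48.94   41.52] F [  4.23 -10.49  -0.92] grip 0.131126011297378 t 9.7
[ 1.04 -2.06 -0.49] [ 0.17  0.01 -0.14]
310 324.8 [-118.96   30.07   62.  ]
325 324.75 [-118.98   20.97   62.  ]
340 324.92 [-118.9    11.47   62.  ]
350 324.9 [-118.91    4.9    62.  ]
t0 [-51.17  -5.04  62.  ] 0.17093873804950305 [-117.1   -37.88   28.5 ] 0.17734122659449672
now [-118.64  -12.14   62.  ] 0.08151894710761126 [-117.15  -42.22   28.5 ] 0.07332178337769672
```

View pics/cw.png

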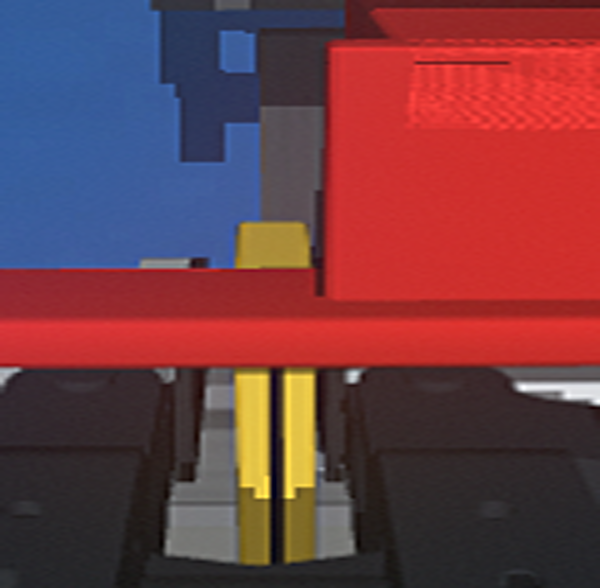

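View pics/ct.png

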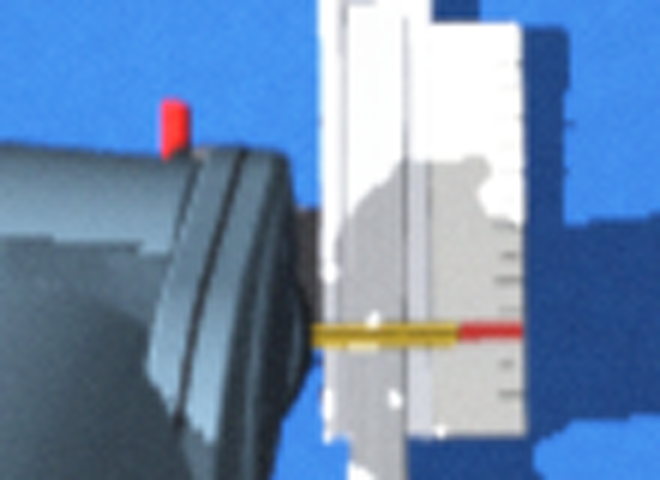

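```bash
python3 -m jog '-0.74 0.9 -3 0 0 0 0;-0.74 0.9 -5 0 0 0 0;-0.74 0.9 -6 0 0 0 0;-0.74 0.9 -7 0 0 0 0;-0.74 0.9 -7 0 0 0 0;-0.74 0.9 -7 0 0 0 0'
python3 chk.py d 310 325 340 350; python3 topm.py
```

```text
time: 10.35
tool_pos: [496.4, 88.7, 41.3]
orientation: [3.132, 0.017, -0.002]
force: [4.4, -17.6, 3.3]
grip_width: 0.131
rack now [-119.58   48.89   41.3 ] F [  4.44 -17.64   3.28] grip 0.13129426594363683 t 10.35
[ 0.86 -2.11 -0.72] [ 0.57  0.08 -0.44]
310 324.91 [-118.8    30.25   62.  ]
325 324.9 [-118.85   21.11   62.  ]
340 325.11 [-118.8    11.55   62.  ]
350 325.31 [-118.72    4.93   62.  ]
t0 [-51.17  -5.04  62.  ] 0.17093873804950305 [-117.1   -37.88   28.5 ] 0.17734122659449672
now [-118.49  -12.14   62.  ] 0.07554945127117939 [-117.14  -42.22   28.5 ] 0.07890366815917936
```

View pics/dt.png

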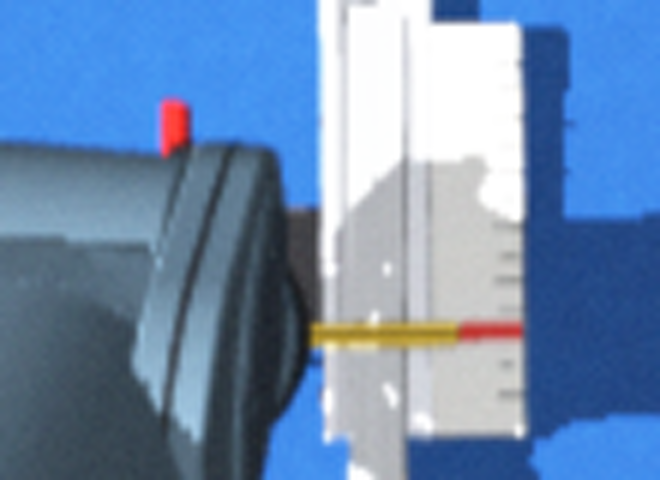

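```bash
python3 - <<'E'
from h import *
q=capture('top')
def c(im):
    a=im[207:215,245:280].astype(float);w=np.clip(a[...,0]-np.maximum(a[...,1],a[...,2])-40,0,None);return 245+(w*np.arange(35)).sum(1)/w.sum(1)
print(c(cv2.imread('pics/top0.png')[:,:,::-1]).round(2));print(c(cv2.imread('pics/t1.png')[:,:,::-1]).round(2));print(c(q['pixels']).round(2))
E
```

```text
[258.2  258.52 258.55 258.56 258.57 258.56 258.55 258.55]
[258.25 258.58 258.62 258.63 258.61 258.63 258.61 258.62]
[258.24 258.58 258.6  258.61 258.59 258.59 258.45 257.7 ]
```

```bash
python3 -m jog '-0.78 0.9 -4 0 0 0 0;-0.82 1.6 -4 0 0 0 0;-0.9 2 -4 0 0 0 0;-0.9 2 -4 0 0 0 0;-0.9 2 -4 0 0 0 0;-0.9 2 -4 0 0 0 0' 20
python3 chk.py e 310 325 340 350; python3 topm.py
```

```text
time: 11.05
tool_pos: [497.9, 88.2, 41.2]
orientation: [3.127, 0.013, -0.004]
force: [3.7, -11.6, 3.6]
grip_width: 0.093
rack now [-118.16   48.44   41.19] F [  3.66 -11.6    3.62] grip 0.09260017569500523 t 11.05
[-0.57 -2.54 -0.85] [ 0.84  0.14 -0.58]
310 321.81 [-118.95   29.93   62.  ]
325 322.13 [-118.9    20.74   62.  ]
340 322.44 [-118.85   11.14   62.  ]
350 322.55 [-118.86    4.49   62.  ]
t0 [-51.17  -5.04  62.  ] 0.17093873804950305 [-117.1   -37.88   28.5 ] 0.17734122659449672
now [-118.59  -12.14   62.  ] 0.047831681787046935 [-117.16  -42.22   28.5 ] 0.07410595102674784
```

View pics/ew.png

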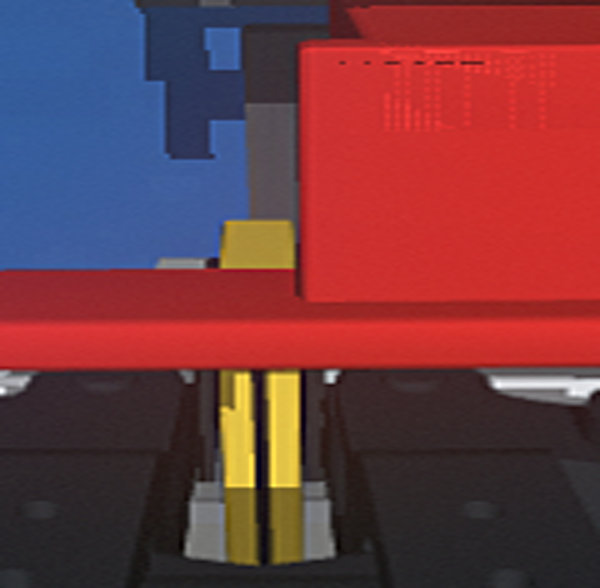

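```bash
python3 - <<'E'
from h import *
np.set_printoptions(precision=2,suppress=True)
p=capture('wrist');o=arm.get_obs()
def T(R,t): M=np.eye(4);M[:3,:3]=R;M[:3,3]=t;return M
Wt=T(Ro.from_rotvec(o['orientation']).as_matrix(),o['tool_pos']);Cw=T(p['R'],p['t'])
Ct=Cw@Wt
def u(im,r):
    a=im[r,305:345].astype(float);yel=(a[:,0]>90)&(a[:,2]<a[:,0]*.6)&(a[:,1]>a[:,0]*.6);i=np.where(yel)[0]
    s=a[i[0]:i[-1]+1,0];k=s.argmin();k0=max(k-3,1);w=np.clip(np.median(s)-s[k0:k+4],0,None);return 305+i[0]+k0+(w*np.arange(len(w))).sum()/w.sum()
x,y,z=rw(*[-47.89,11.72,44.47])
W7=T(Ro.from_rotvec([-3.14,-.03,-.009]).as_matrix(),[x,y,z])
C=Ct@np.linalg.inv(W7);p7=dict(p);p7['R']=C[:3,:3];p7['t']=C[:3,3]
im=cv2.imread('pics/w7.png')[:,:,::-1]
for r in (185,240,260,280,300,320,330):
    k=u(im,r);print(r,round(k,2),wr(onz(p7,(k,r),62)))
E
```

```text
185 317.82 [-50.32  55.59  62.  ]
240 318.32 [-50.22  29.32  62.  ]
260 318.46 [-50.2   18.92  62.  ]
280 318.59 [-50.18   8.01  62.  ]
300 318.75 [-50.15  -3.48  62.  ]
320 318.93 [-50.11 -15.59  62.  ]
330 318.94 [-50.12 -21.91  62.  ]
```

```bash
python3 -m jog '-0.9 0.6 -4 0 0 0 0;-0.9 0.6 -4 0 0 0 0;-0.9 0.6 -4 0 0 0 0;-0.9 0.6 -4 0 0 0 0;-0.9 0.6 -4 0 0 0 0'
python3 chk.py f 310 325 340 350; python3 topm.py; python3 - <<'E'
from h import *
q=capture('scene');save(q,'s10');cv2.imwrite('pics/s10c.png',cv2.resize(q['pixels'][140:190,295:375,::-1],None,fx=9,fy=9,interpolation=cv2.INTER_CUBIC))
E
```

```text
time: 11.67
tool_pos: [497.8, 88.1, 41.2]
orientation: [3.123, 0.01, -0.006]
force: [3.5, -11.1, 5.4]
grip_width: 0.09
rack now [-118.24   48.33   41.16] F [  3.47 -11.05   5.35] grip 0.0902464222005865 t 11.6667
[-0.5  -2.64 -0.88] [ 1.08  0.21 -0.7 ]
310 321.91 [-118.95   29.87   62.  ]
325 322.13 [-118.96   20.65   62.  ]
340 322.43 [-118.93   11.     62.  ]
350 322.82 [-118.82    4.31   62.  ]
t0 [-51.17  -5.04  62.  ] 0.17093873804950305 [-117.1   -37.88   28.5 ] 0.17734122659449672
now [-118.59  -12.14   62.  ] 0.047161188739972514 [-117.14  -42.22   28.5 ] 0.07183709044122709
```

View pics/s10c.png

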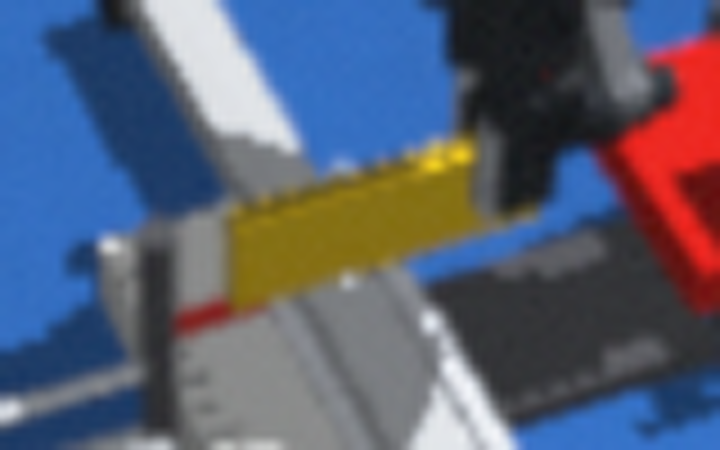

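View pics/ft.png

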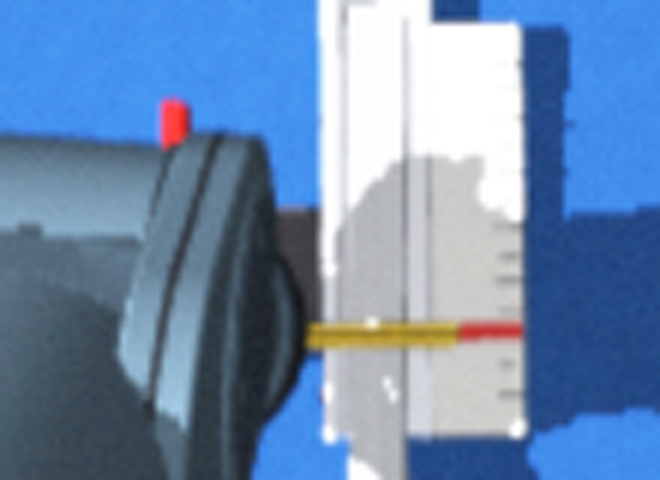

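```bash
python3 -m jog '-0.9 1.2 -4 -0.5 0.8 0.2 -0.5;-0.9 1.2 -4 -0.5 0.8 0.2 -0.5;-0.9 1.2 -4 -0.5 0.8 0.2 -0.5;-0.9 1.2 -4 -0.5 0.8 0.2 -0.5;-0.9 1.2 -4 -0.5 0.8 0.2 -0.5'
python3 chk.py g 310 325 340 350; python3 topm.py
```

```text
time: 12.28
tool_pos: [498.0, 88.3, 41.2]
orientation: [3.133, 0.02, -0.003]
force: [3.7, -8.9, 0.5]
grip_width: 0.088
rack now [-118.05   48.51   41.17] F [ 3.71 -8.88  0.51] grip 0.08798402318711404 t 12.2833
[-0.66 -2.48 -0.85] [ 0.51  0.12 -0.33]
310 321.78 [-118.78   29.95   62.  ]
325 321.8 [-118.83   20.83   62.  ]
340 321.93 [-118.83   11.29   62.  ]
350 322.04 [-118.82    4.69   62.  ]
t0 [-51.17  -5.04  62.  ] 0.17093873804950305 [-117.1   -37.88   28.5 ] 0.17734122659449672
now [-118.51  -12.14   62.  ] 0.054439917558079864 [-117.14  -42.22   28.5 ] 0.08438112746849419
```

```bash
python3 -m jog '-0.9 1.7 -4 -0.3 0.5 0.1 -0.3;-0.9 1.7 -4 -0.3 0.5 0.1 -0.3;-0.9 1.7 -4 -0.3 0.5 0.1 -0.3;-0.9 1.7 -4 -0.3 0.5 0.1 -0.3;-0.9 1.7 -4 -0.3 0.5 0.1 -0.3'
python3 chk.py i 310 325 340 350; python3 topm.py
```

```text
time: 12.85
tool_pos: [498.8, 88.4, 41.1]
orientation: [3.137, 0.025, -0.003]
force: [3.3, -9.0, 1.1]
grip_width: 0.088
rack now [-117.22   48.62   41.14] F [ 3.26 -8.97  1.06] grip 0.0883872104549959 t 12.85
[-1.49 -2.37 -0.87] [ 0.25  0.11 -0.16]
310 321.57 [-118.01   30.1    62.  ]
325 321.67 [-117.99   21.02   62.  ]
340 321.87 [-117.93   11.54   62.  ]
350 321.91 [-117.94    4.97   62.  ]
t0 [-51.17  -5.04  62.  ] 0.17093873804950305 [-117.1   -37.88   28.5 ] 0.17734122659449672
now [-117.69  -12.15   62.  ] 0.11722837472206378 [-117.14  -42.22   28.5 ] 0.06745884145039886
```

View pics/it.png

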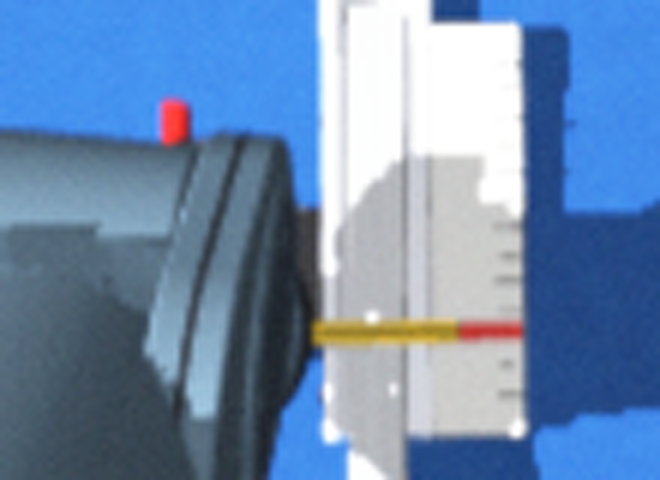

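View pics/iw.png

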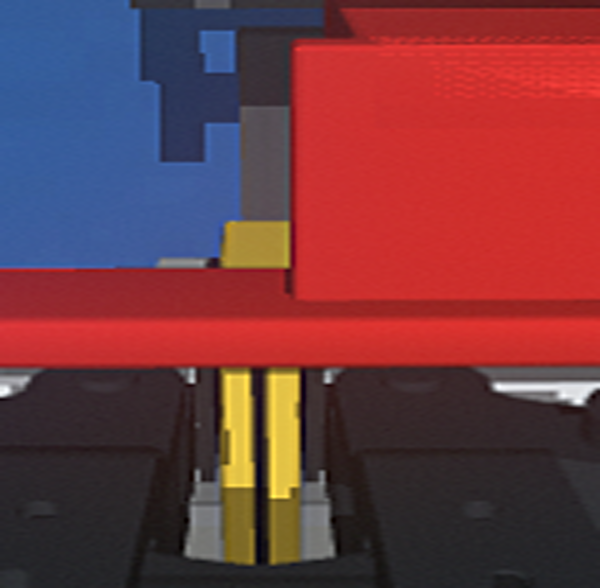

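```bash
python3 - <<'E'
from h import *
np.set_printoptions(precision=2,suppress=True)
for i in range(10):
    q=capture('top');o=arm.get_obs();print(round(o['time'],2),wr(o['tool_pos']),np.array(o['force']))
def c(im):
    a=im[207:213,245:280].astype(float);w=np.clip(a[...,0]-np.maximum(a[...,1],a[...,2])-40,0,None);return 245+(w*np.arange(35)).sum(1)/w.sum(1)
print(c(q['pixels']).round(2))
save(q,'tf');a=cv2.imread('pics/top0.png').astype(int);b=cv2.imread('pics/tf.png').astype(int)
d=abs(a-b).max(2);print('capo diff',np.percentile(d[135:180,205:240],99),'jar',np.percentile(d[212:258,388:440],99))
E
python3 topm.py
```

```text
13.05 [-117.27   48.65   41.14] [ 3.29 -9.5   1.35]
13.1 [-117.28   48.64   41.12] [ 4.66 -9.13  1.38]
13.15 [-117.25   48.63   41.13] [  3.8  -10.02   1.57]
13.2 [-117.23   48.65   41.15] [ 4.61 -9.16  1.36]
13.25 [-117.24   48.67   41.14] [ 4.27 -8.99  0.96]
13.3 [-117.27   48.69   41.12] [ 3.16 -9.13  1.24]
13.35 [-117.26   48.66   41.13] [ 2.77 -9.21  2.12]
13.4 [-117.24   48.65   41.14] [ 2.87 -8.81  2.26]
13.45 [-117.27   48.63   41.11] [ 3.56 -8.99  1.67]
13.5 [-117.27   48.67   41.12] [ 2.91 -9.76  1.13]
[258.22 258.57 258.61 258.6  258.59 258.51]
capo diff 18.0 jar 98.0
t0 [-51.17  -5.04  62.  ] 0.17093873804950305 [-117.1   -37.88   28.5 ] 0.17734122659449672
now [-117.69  -12.15   62.  ] 0.10649623578618347 [-117.17  -42.22   28.5 ] 0.0751928275899824
```

View pics/tf.png

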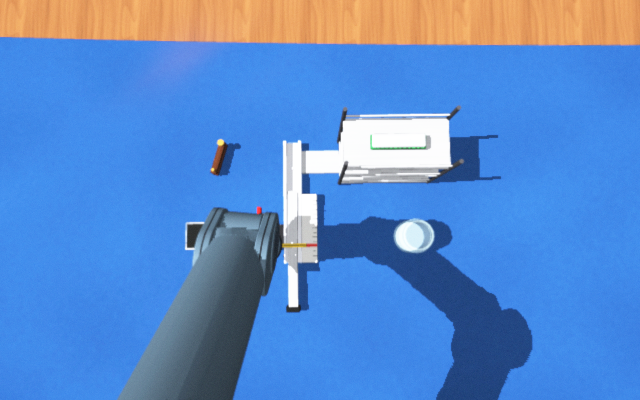

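The state is steady. The jar is at the same pixels, about (414,236); the difference there is only the arm's shadow. The capo is unmoved, the lever is closed and the fin line is at the mark.

```bash
python3 -c "
from station import hand_in
print(hand_in())"
```

```text
the job is handed in; nothing more can be done
None
```

I handed the job in at about 13.6 s. The leg is at the mark, the red lever is closed, and the gripper is still holding the fin.

**What I did:**
- I pressed the pedal to its stop, with about 43 N on the closed fingers. The lever kicked open and the pedal came back up.
- I drew the leg out by the fin with a loose straddle, then slid the lever closed with the finger side.
- I then clamped the fin lightly at 20 N and trimmed its position by about 1 mm, so the last adjustment came after the lever was closed.

**Last checks:**
- **Lever:** it sits within about 0.1 mm of its starting closed position in the top view.
- **Leg:** the readings disagree by about 1.3 mm. The mark is at rack x about -117.5 to -117.8. The fin reads about -117.8 from the wrist camera, -117.25 from the tool position and roughly -116.5 from the top view. I trusted the wrist camera most, because it read within 0.2 mm when the fin was fully in at -50.
- **Hold:** the tool position stayed within about 0.1 mm over the last 0.5 s. A push of about 9 N remains on the lever.
- **Jar and capo:** both look unmoved. The picture comparison did flag the jar area, but that is the arm's shadow and the jar is at the same pixels.

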